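# Load the heel press and latch its guard gate

### The job

Stand the light-coloured wooden heel upright on the rubber pad inside the press's guard, within the yellow rim, and let go of it. Then swing the guard gate shut and press it gently, without slamming or forcing it, until its sprung latch snaps in behind the roller and the gate stays shut by itself. Leave the dark heel and everything else on the bench where it is.

Things in the scene. Friction and masses are not known exactly. Their poses are not given: they have to be found in the camera images.
- heel: the light wooden shoe heel to load: upright block, D-shaped outline, 70 mm long (along its x, round end at +x), 46 mm wide (along its y), 85 mm tall, black rubber sole, about 0.16 kg. Origin at the centre of its underside, z up. Starts upright on the bench; it and the dark heel may change places
- dark_heel: a dark brown heel of the same shape and size, a bystander; origin at the centre of its underside
- press: green heel press, fixed. Guard pen with clear walls, open above. Origin on the bench under the pen; in its axes: gate on the -y side (shut, it lies at y = -100 mm); inner wall faces x = -100 and +110, y = +95 mm, walls 112 mm high; column and swung-aside head 212 mm high at y = 122 to 180 mm; sprung plunger (housing 110 mm high) inside the gate at x = -75, y = -85 to -50 mm
- pad (a point): centre of the top of the black rubber pad in the pen, 18 mm above the bench; axes parallel to the press's. The yellow rim round it stands 6 mm above the pad top and leaves 86 mm along x by 62 mm along y, so the heel goes in with its length along the pad's x, either way round
- gate (a joint): angle of the guard gate about its upright hinge: near 0 shut, growing as it swings outward (counter-clockwise from above). Starts open 0.5 to 1.0; turns easily and stays where left, but below about 0.08 a sprung plunger (1 to 5 N) pushes it open again. Unlatched it rests at 0.065 or more, latched between -0.04 and 0.057. Faster than 1.2 rad/s in the last 0.1 rad is slamming
- gate_push (a point): the place to push: outer face of the gate's yellow end panel, 85 mm above the bench. Axes turn with the gate: x along it towards the hinge, y square to it in the pushing (closing) direction, z up. The gate is 200 mm long, 12 thick, 20 to 120 above the bench; hinge axis 160 mm off along +x and 6 mm along +y. Force climbs to 5 to 10 N, then drops as the latch snaps in; more than 15 N is forcing it
- latch (a point): tip of the steel spring bolt in the gate's free edge, 80 mm above the bench, axes as gate_push. Its 45 degree bevel rides over an upright roller on the red keeper by the gate's free edge. About 2 mm past the snap the gate meets a hard stop. The keeper sits in slots, set up to 9 mm in or out each time, so where it snaps and stops cannot be known beforehand: feel for it
- glue_jar: amber glue jar, 70 mm across, 100 mm tall, bystander; origin under its centre
- nail_tin: steel nail tin, 60 mm across, 55 mm tall, bystander; origin under its centre
- hammer: hammer lying on the bench, bystander
- screwdriver: red-handled screwdriver lying on the bench, bystander
- brush: brush lying on the bench, bystander
- pliers: red-handled pliers lying on the bench, bystander
Things that resemble listed ones, but are neither listed nor needed, are in the scene too. Several things have the shape of the heel; the one meant has the colours described above.

How it is judged:
By the outcome, as a careful person would: the job done as asked, in the order asked, and still so for the second after the job is handed in, with the robot touching nothing.
It also fails if it takes over 67 s, if anything falls off the work surface, if the arm or the gripper's body presses on something with over 40 N, if the wrist force passes 120 N, or if a joint passes its speed limit or range.

### The arm

A 6-joint arm with a two-finger parallel gripper is mounted at the origin on the work surface. World frame = base frame: x ahead of the robot, y to its left, z up, the work surface at z = 0. Lengths are in m, angles in rad, forces in N, time in s.
With the tool pointing down it reaches from about 0.375 to 0.9 m from the base axis. Payload 3.1 kg.
Tool frame: the origin (TCP) lies between the finger pads; the fingertips stand 8 mm ahead of it and the grasp point (between the pads) lies 11 mm behind it; z points along the fingers, y is the line along which they close (so a half turn about z gives the same grasp; the last joint's range is limited). The gripper opens to 85 mm and grips with 20 to 120 N. Pads are 22 mm wide; open, the fingers measure 114 mm over their backs; the gripper's body (76 mm by 85 mm) begins 54 mm behind the grasp point. The pads swing forward as they close: fully open they stand 13 mm farther back than shut.
Start: joints at [-1.512, 0.527, 1.433, -0, 1.181, -0.178], TCP at [0.147, -0.608, 0.239] pointing down, gripper open.
Joint ranges: [-3.08, 3.08], [-0.75, 2.2], [0.22, 2.44], [-1.43, 4.57], [0, 2.65], [-2.85, 2.85]. Speed limits (rad/s): [2.79, 2.79, 3.14, 3.14, 3.14, 3.14].

### API

Orientations are given as a unit quaternion [x, y, z, w].
In Python, from station import readout, cams, sign_off gives the robot as it stands.
- The arm moves only by the tool send_rows, never from a script. Its argument "commands" is text: rows parted by semicolons, each of 5 numbers parted by spaces: the finger opening in mm, from 0 to 85.4, then the shift along the tool's x, y, z each as a share of 0.02 m, from -1 to 1, then the turn about the tool's z as a share of 4 degrees, from -1 to 1. In form: grip dx dy dz spin; .... A call has 1 to 20 rows; each row shifts and turns the commanded pose from where the row before left it, along the tool's axes as they then stand; what a row does not reach is not made up. A row lasts 1/12 s, in which the tool goes at most 41.7 mm and 7.16 degrees, less where a joint would pass 70% of its speed; a pose out of reach is approached as far as the arm can. A call with a number of a shift or a turn outside -1 to 1 is refused whole. A call with a gripper value outside its range is refused whole. The fingers move at their own pace and stop on an object; "grip_force" is the grip in N (left out, the last holds). Time passes only in rows, so rows that do not move let the fingers close. It gives the time, the measured TCP pose, the force, the opening and the grip force at its end, in the units of the state.
- readout.sense(): the state, without advancing time (a new reading comes with each control period).
- cams.snapshot(name): name is "side" or "top" or "wrist"; returns a dict with "pixels" (400x640x3 uint8, red, green, blue), "intrinsics" (3x3 intrinsics, pixels), "dist" ([k1, k2, p1, p2, k3] as OpenCV has them; the pictures are not rectified), "eye" and "rotation" of the camera in the world. Camera axes: x right, y down, z forward; pixel columns grow to the right and rows downward; lengths in m; the calibration is good to about 2 mm. A picture is of the moment at which its call begins. There is no depth.
- sign_off(): hands the job in; it is judged then, once.
The state is a dict: "t": time; "q": joint angles; "qd": joint speeds; "tau": joint torques, N m; "tcp_pos": TCP position; "tool_rot": TCP orientation; "force": force on the tool from outside, world axes, zero at the start; "ft_torque": the same for the moment, N m; "finger_gap": opening from 0.0 (shut) to 1.0 (fully open); "gripper_force": force on a finger pad.
Only numpy, scipy, OpenCV 4.12 (cv2) and the standard library are available. Lean on these libraries where they do the work, as an engineer would, in place of code of your own. Each camera call takes 0.05 s, during which the arm holds its last target. There are 200 camera calls.

## Working session

There is one attempt and no reset: what is moved stays moved. The work goes in short steps, Python scripts to look and compute and a tool call to move; the robot and the scene stay as the last step left them, time stands still between calls to the robot, and variables do not carry over. Pictures are saved under pics/ and viewed, at most 10 in all, crops included, and the job is handed in when it is done.

Besides the shell and the picture viewer there is one more tool, called after ">>>" as name(argument=value, ...) on one line, values as JSON. send_rows: Moves the arm, as the interface text tells. Its arguments: {"type":"object","properties":{"commands":{"type":"string"},"grip_force":{"type":"number"}},"required":["commands"]}

```bash
mkdir -p pics; cat > h.py <<'E'
import numpy as np, cv2
from station import readout, cams, sign_off
def snap(n,f=None):
    s=cams.snapshot(n)
    if f: cv2.imwrite('pics/'+f,cv2.cvtColor(s['pixels'],cv2.COLOR_RGB2BGR))
    return s
def ray(s,uv):
    K=np.array(s['intrinsics']);d=np.array(s['dist'])
    p=cv2.undistortPoints(np.array(uv,float).reshape(-1,1,2),K,d).reshape(-1,2)
    return np.c_[p,np.ones(len(p))]@np.array(s['rotation']).T
def on(s,uv,z):
    r=ray(s,uv);e=np.array(s['eye']);return e+r*((z-e[2])/r[:,2])[:,None]
def proj(s,P):
    R=np.array(s['rotation']);e=np.array(s['eye'])
    rv=cv2.Rodrigues(R.T)[0]
    return cv2.projectPoints(np.array(P,float).reshape(-1,3),rv,-R.T@e,np.array(s['intrinsics']),np.array(s['dist']))[0].reshape(-1,2)
E
python3 - <<'E'
from h import *
for n in('top','side','wrist'):
    s=snap(n,n+'0.png');print(n,s['eye'],np.round(s['rotation'],3).tolist(),np.round(s['intrinsics'],1).tolist())
print(readout.sense())
E
```

```text
top [ 0.47649942 -0.02765603  1.43507472] [-0.706, 0.708, -0.019, 0.024] [[413.6, 0.0, 320.2], [0.0, 413.6, 204.6], [0.0, 0.0, 1.0]]
side [0.2740788  0.85294645 1.12874728] [-0.157, 0.923, -0.345, 0.059] [[435.9, 0.0, 319.7], [0.0, 435.9, 193.5], [0.0, 0.0, 1.0]]
wrist [ 0.21772828 -0.59065994  0.37201612] [0.777, -0.612, -0.09, 0.112] [[330.5, 0.0, 313.0], [0.0, 330.5, 199.4], [0.0, 0.0, 1.0]]
{'t': 0.15, 'q': array([-1.51249234e+00,  5.28271911e-01,  1.43359018e+00,  8.75833529e-06,
        1.18145736e+00, -1.78510208e-01]), 'qd': array([-8.85746426e-05, -3.87896354e-03, -1.90921208e-03,  1.21162904e-03,
        9.58070450e-04,  1.01126178e-03]), 'tau': array([ 4.38935194e-04, -4.42744017e+01, -1.78275794e+01, -2.22672693e-04,
        5.59663386e-03,  1.75801824e-05]), 'tcp_pos': array([ 0.14662204, -0.60700154,  0.23855225]), 'tool_rot': array([ 9.92997893e-01,  1.18128909e-01,  5.59044123e-05, -8.61596734e-04]), 'force': array([-0.17724038, -0.05230805, -1.12828679]), 'ft_torque': array([-0.03131903, -0.00967574,  0.03929886]), 'gripper_force': 0.0, 'finger_gap': 1.000796003894463}
```

View pics/top0.png

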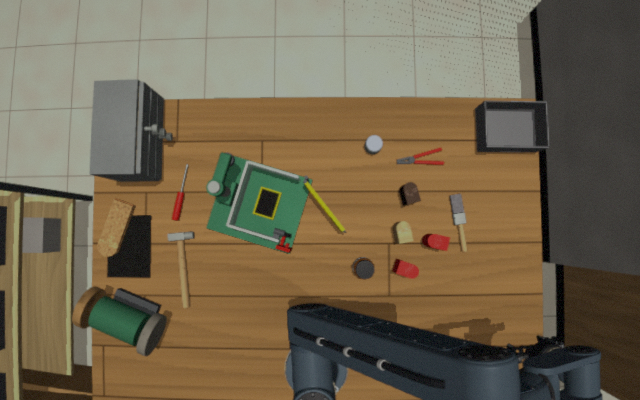

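View pics/side0.png

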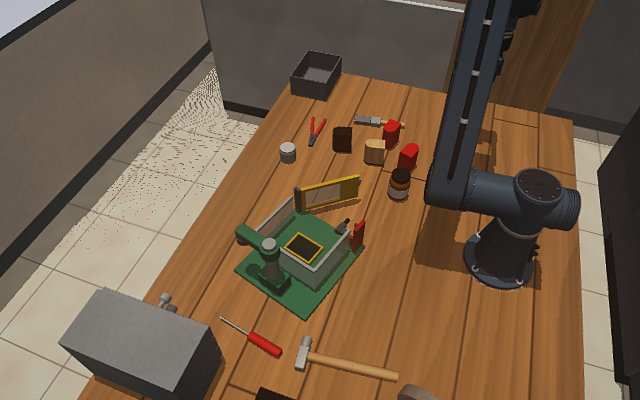

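The top view shows the light heel at about (404,232), dark heel (410,194), two red heels at (438,242) and (406,269), and jar (365,268). The pad is at (267,204), and the gate runs from its hinge (307,182) to its free end (344,232), with the red keeper at (284,243). The side view agrees.

```bash
python3 - <<'E'
from h import *
s=snap('top')
im=s['pixels'];hsv=cv2.cvtColor(im,cv2.COLOR_RGB2HSV)
c=im[140:290,200:450];cv2.imwrite('pics/c1.png',cv2.cvtColor(cv2.resize(c,None,fx=3.2,fy=3.2,interpolation=cv2.INTER_CUBIC),cv2.COLOR_RGB2BGR))
print(hsv[232,404],hsv[226,404],hsv[240,405],hsv[220,390],hsv[204,330],hsv[192,262])
def comp(m,roi,z):
    x0,y0,x1,y1=roi;k=np.zeros(m.shape,np.uint8);k[y0:y1,x0:x1]=m[y0:y1,x0:x1]
    n,l,st,ce=cv2.connectedComponentsWithStats(k)
    for i in np.argsort(-st[1:,4])[:2]+1:
        if st[i,4]<8: continue
        pts=np.argwhere(l==i)[:,::-1].astype(float)
        P=on(s,pts,z)[:,:2];r=cv2.minAreaRect(P.astype(np.float32)*1000)
        print(st[i],ce[i],P.mean(0).round(4),'rect',np.round(r[0],1),np.round(r[1],1),round(r[2],1),np.round(cv2.boxPoints(r)).tolist())
H,S,V=[hsv[...,i].astype(int) for i in range(3)]
print('yellow rim');comp(((H>22)&(H<34)&(S>180)&(V>90)).astype(np.uint8),(245,180,290,225),.024)
print('gate');comp(((H>22)&(H<34)&(S>150)&(V>70)).astype(np.uint8),(296,170,360,245),.12)
print('heel top');comp(((H>15)&(H<32)&(S<140)&(V>140)).astype(np.uint8),(385,212,424,252),.085)
print('dark');comp((V<75).astype(np.uint8),(395,178,425,210),.085)
print('red');comp((((H<6)|(H>174))&(S>150)&(V>80)).astype(np.uint8),(390,225,455,285),.085)
print('keeper');comp((((H<6)|(H>174))&(S>150)&(V>60)).astype(np.uint8),(265,220,300,258),.1)
E
```

```text
[ 28  68 162] [ 26  88 163] [ 24  93 162] [ 17 140 153] [ 17 144 131] [33 97 29]
yellow rimTraceback (most recent call last):
  File "<stdin>", line 15, in <module>
  File "<stdin>", line 12, in comp
  File "h.py", line 12, in on
    r=ray(s,uv);e=np.array(s['eye']);return e+r*((z-e[2])/r[:,2])[:,None]
  File "h.py", line 10, in ray
    return np.c_[p,np.ones(len(p))]@np.array(s['rotation']).T
           ~~~~~~~~~~~~~~~~~~~~~~~~^~~~~~~~~~~~~~~~~~~~~~~~~~
ValueError: matmul: Input operand 1 has a mismatch in its core dimension 0, with gufunc signature (n?,k),(k,m?)->(n?,m?) (size 4 is different from 3)
```

View pics/c1.png

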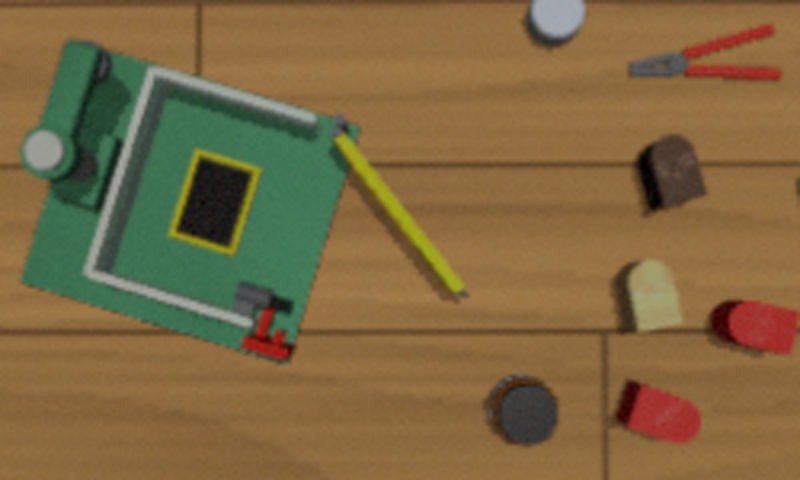

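The crop shows the light heel with its round end up (towards +x), centred near crop (655,295). The pad rim is around (215,200), the gate from (340,130) to (460,292), and the keeper at (268,340). The camera rotation turns out to be a quaternion, so I'll convert it.

```bash
sed -i "s/    if f: cv2/    from scipy.spatial.transform import Rotation as Ro\n    s['rotation']=Ro.from_quat(s['rotation']).as_matrix()\n    if f: cv2/" h.py
cat > m.py <<'E'
from h import *
s=snap('top')
im=s['pixels'];hsv=cv2.cvtColor(im,cv2.COLOR_RGB2HSV)
print(s['rotation'].round(3).tolist())
def comp(m,roi,z):
    x0,y0,x1,y1=roi;k=np.zeros(m.shape,np.uint8);k[y0:y1,x0:x1]=m[y0:y1,x0:x1]
    n,l,st,ce=cv2.connectedComponentsWithStats(k)
    for i in np.argsort(-st[1:,4])[:2]+1:
        if st[i,4]<8: continue
        pts=np.argwhere(l==i)[:,::-1].astype(float)
        P=on(s,pts,z)[:,:2];r=cv2.minAreaRect(P.astype(np.float32)*1000)
        print(st[i],'mean',P.mean(0).round(4),'rect',np.round(r[0],1),np.round(r[1],1),round(r[2],1),np.round(cv2.boxPoints(r)).tolist())
H,S,V=[hsv[...,i].astype(int) for i in range(3)]
Y=((H>22)&(H<34)&(S>150)&(V>70)).astype(np.uint8)
print('yellow rim');comp(Y,(245,180,290,225),.024)
print('gate');comp(Y,(296,170,360,245),.12)
print('heel top');comp(((H>15)&(H<32)&(S<125)&(V>140)).astype(np.uint8),(385,212,418,252),.085)
print('dark');comp((V<85).astype(np.uint8),(395,178,425,210),.085)
R=(((H<6)|(H>174))&(S>150)&(V>60)).astype(np.uint8)
print('red');comp(R,(390,225,455,285),.085)
print('keeper');comp(R,(265,220,300,258),.1)
E
python3 m.py
```

```text
[[-0.003, -0.998, 0.06], [-1.0, 0.003, 0.007], [-0.007, -0.06, -0.998]]
yellow rim
[253 187  28  33 216] mean [0.5683 0.1651] rect [568.7 166. ] [74.1 96.6] 71.9 [[511.0, 146.0], [603.0, 116.0], [626.0, 186.0], [534.0, 216.0]]
gate
[305 182  40  50 313] mean [ 0.5491 -0.0316] rect [550.4 -30.7] [193.2  16.7] 37.9 [[469.0, -83.0], [479.0, -97.0], [632.0, 22.0], [621.0, 35.0]]
heel top
[397 221  17  22 281] mean [ 0.4674 -0.2927] rect [ 469.3 -292.3] [70.8 45.8] 10.6 [[430.0, -276.0], [439.0, -321.0], [508.0, -308.0], [500.0, -263.0]]
dark
[398 183  22  24 314] mean [ 0.5906 -0.3051] rect [ 593.2 -306. ] [66.7 62.6] 16.4 [[552.0, -285.0], [570.0, -345.0], [634.0, -327.0], [616.0, -267.0]]
red
[393 260  26  18 298] mean [ 0.3462 -0.297 ] rect [ 346.5 -296.5] [81.7 44.2] 71.3 [[312.0, -328.0], [354.0, -342.0], [380.0, -265.0], [339.0, -251.0]]
[427 234  23  16 286] mean [ 0.4361 -0.4009] rect [ 436.  -399.9] [72.  45.2] 75.7 [[405.0, -429.0], [449.0, -440.0], [467.0, -371.0], [423.0, -359.0]]
keeper
[276 236  15  16 107] mean [0.4252 0.1024] rect [426.6 106.6] [52. 41.] 21.1 [[395.0, 116.0], [410.0, 78.0], [458.0, 97.0], [443.0, 135.0]]
```

Heel is at (0.469,-0.292), yaw 10.6°. Rim centre is (0.569,0.166), yaw -18.1°. The gate stands open about 0.98 rad. I'll go above the heel now.

>>> send_rows(commands="65 0 0 0 0.74; 65 0.98 -0.65 0 0; 65 0.98 -0.65 0 0; 65 0.98 -0.65 0 0; 65 0.98 -0.65 0 0; 65 0.98 -0.65 0 0; 65 0.98 -0.65 0 0; 65 0.98 -0.65 0 0; 65 0.98 -0.65 0 0; 65 0.98 -0.65 0 0; 65 0.98 -0.65 0 0; 65 0.98 -0.65 0 0; 65 0.98 -0.65 0 0; 65 0.98 -0.65 0 0; 65 0.98 -0.65 0 0; 65 0.98 -0.65 0 0; 65 0.98 -0.65 0 0; 65 0.98 -0.65 0 0; 65 0.98 -0.65 0 0; 65 0.5 -0.33 0 0", grip_force=40)

```text
t: 1.92
tcp_pos: [0.4603, -0.3024, 0.2393]
tool_rot: [0.996, 0.093, 0.0, -0.0]
force: [-0.5, -0.2, -0.2]
finger_gap: 0.76
gripper_force: 0.0
```

>>> send_rows(commands="65 0 0 0 0; 65 0 0 0 0; 65 0 0 0 0; 65 0 0 0 0")

```text
t: 2.25
tcp_pos: [0.4582, -0.3052, 0.2393]
tool_rot: [0.996, 0.092, -0.0, 0.0]
force: [-0.7, 0.3, 0.2]
finger_gap: 0.761
gripper_force: 0.0
```

```bash
cat >> h.py <<'E'
def st():
    from scipy.spatial.transform import Rotation as Ro
    r=readout.sense();M=Ro.from_quat(r['tool_rot']).as_matrix()
    print('t',r['t'],'tcp',r['tcp_pos'].round(4),'xang',np.degrees(np.arctan2(M[1,0],M[0,0])).round(2),'zax',M[:,2].round(4),'F',r['force'].round(2),'gap',round(r['finger_gap'],3),r['gripper_force'])
    return r,M
def to(P,M,r):
    d=(np.array(P)-r['tcp_pos'])@M/.02;print('shares',d.round(2))
E
python3 - <<'E'
from h import *
r,M=st();to([.4693,-.2923,.2386],M,r)
s=snap('wrist','w1.png')
hsv=cv2.cvtColor(s['pixels'],cv2.COLOR_RGB2HSV)
c=np.array([.4693,-.2923]);a=np.radians(10.6);u=np.array([np.cos(a),np.sin(a)]);v=np.array([-u[1],u[0]])
im=cv2.cvtColor(s['pixels'],cv2.COLOR_RGB2BGR)
for sx,sy in((-35,-23),(-35,23),(35,0),(0,-23),(0,23)):
    p=proj(s,[*(c+sx/1e3*u+sy/1e3*v),.085])[0];cv2.drawMarker(im,tuple(int(round(k)) for k in p),(255,0,255),0,8)
cv2.imwrite('pics/w1.png',im)
E
```

```text
t 2.25 tcp [ 0.4582 -0.3052  0.2393] xang 10.52 zax [-4.e-04 -2.e-04 -1.e+00] F [-0.75  0.29  0.21] gap 0.761 0.0
shares [ 0.67 -0.53  0.03]
```

View pics/w1.png

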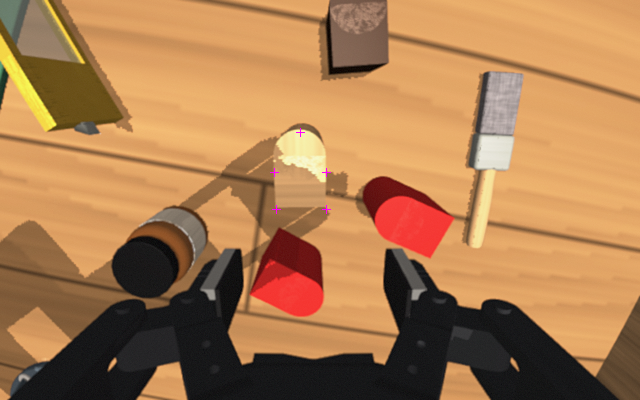

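The projected markers sit on the heel's top face (columns 275-327, row about 130), so the estimate holds. I'll align, descend and grip.

>>> send_rows(commands="65 0.67 -0.53 0 0; 65 0 0 0.9 0; 65 0 0 0.95 0; 65 0 0 0.95 0; 65 0 0 0.95 0; 65 0 0 0.95 0; 65 0 0 0.95 0; 65 0 0 0.95 0; 65 0 0 0.95 0; 65 0 0 0.95 0; 65 0 0 0.9 0; 65 0 0 0.35 0; 65 0 0 0 0; 65 0 0 0 0")

```text
t: 3.47
tcp_pos: [0.47, -0.292, 0.0444]
tool_rot: [0.996, 0.092, -0.0, -0.0]
force: [0.1, -0.7, -0.0]
finger_gap: 0.762
gripper_force: 0.0
```

>>> send_rows(commands="35 0 0 0 0; 35 0 0 0 0; 35 0 0 0 0; 35 0 0 0 0; 35 0 0 0 0; 35 0 0 0 0; 35 0 0 0 0; 35 0 0 0 0")

```text
t: 4.13
tcp_pos: [0.4708, -0.292, 0.0455]
tool_rot: [0.996, 0.093, 0.001, 0.001]
force: [-1.0, 1.4, 6.8]
finger_gap: 0.53
gripper_force: 42.0
```

>>> send_rows(commands="35 0 0 -0.5 0; 35 0 0 -0.9 0; 35 0 0 -0.95 0; 35 0 0 -0.95 0; 35 0 0 -0.95 0; 35 0 0 -0.95 0; 35 0 0 -0.95 0; 35 0 0 -0.95 0; 35 0 0 -0.65 0.8; 35 0 0 0 0.9; 35 0 0 0 0.9; 35 0 0 0 0.9; 35 0 0 0 0.9; 35 0 0 0 0.9; 35 0 0 0 0.9; 35 0 0 0 0.9; 35 0 0 0 0.1; 35 0 0 0 0; 35 0 0 0 0")

```text
t: 5.72
tcp_pos: [0.47, -0.2911, 0.1994]
tool_rot: [0.988, -0.157, -0.0, -0.0]
force: [-0.5, 0.3, -1.1]
finger_gap: 0.536
gripper_force: 41.5
```

```bash
python3 - <<'E'
from h import *
r,M=st();to([.5702,.1655,.2],M,r)
E
```

```text
t 5.7167 tcp [ 0.47   -0.2911  0.1994] xang -18.11 zax [-2.e-04  3.e-04 -1.e+00] F [-0.49  0.27 -1.09] gap 0.536 41.53128085657954
shares [ -2.33 -23.26  -0.03]
```

>>> send_rows(commands="35 -0.05 -0.5 0 0; 35 -0.1 -0.9 0 0; 35 -0.1 -0.97 0 0; 35 -0.1 -0.97 0 0; 35 -0.1 -0.97 0 0; 35 -0.1 -0.97 0 0; 35 -0.1 -0.97 0 0; 35 -0.1 -0.97 0 0; 35 -0.1 -0.97 0 0; 35 -0.1 -0.97 0 0; 35 -0.1 -0.97 0 0; 35 -0.1 -0.97 0 0; 35 -0.1 -0.97 0 0; 35 -0.1 -0.97 0 0; 35 -0.1 -0.97 0 0; 35 -0.1 -0.97 0 0; 35 -0.1 -0.97 0 0; 35 -0.1 -0.97 0 0; 35 -0.1 -0.97 0 0; 35 -0.1 -0.97 0 0")

```text
t: 7.38
tcp_pos: [0.5504, 0.0809, 0.1993]
tool_rot: [0.988, -0.158, -0.0, -0.0]
force: [0.1, -0.3, -1.5]
finger_gap: 0.538
gripper_force: 41.5
```

>>> send_rows(commands="35 -0.1 -0.97 0 0; 35 -0.1 -0.97 0 0; 35 -0.1 -0.97 0 0; 35 -0.1 -0.97 0 0; 35 -0.05 -0.5 0 0; 35 0 0 0 0; 35 0 0 0 0; 35 0 0 0 0")

```text
t: 8.05
tcp_pos: [0.5691, 0.1645, 0.1992]
tool_rot: [0.987, -0.158, -0.0, 0.0]
force: [-0.3, -0.9, -1.4]
finger_gap: 0.533
gripper_force: 41.6
```

```bash
python3 - <<'E'
from h import *
r,M=st();to([.5702,.1655,.2],M,r)
s=snap('wrist')
c=np.array([.5687,.166]);a=np.radians(-18.1);u=np.array([np.cos(a),np.sin(a)]);v=np.array([-u[1],u[0]])
im=cv2.cvtColor(s['pixels'],cv2.COLOR_RGB2BGR)
for sx in(-43,43):
  for sy in (-31,31):
    p=proj(s,[*(c+sx/1e3*u+sy/1e3*v),.024])[0];cv2.drawMarker(im,tuple(int(round(k)) for k in p),(255,0,255),0,8)
cv2.imwrite('pics/w2.png',im)
E
```

```text
t 8.05 tcp [0.5691 0.1645 0.1992] xang -18.19 zax [-1.e-03 -7.e-04 -1.e+00] F [-0.31 -0.88 -1.43] gap 0.533 41.55592474155128
shares [ 0.04 -0.06 -0.04]
```

View pics/w2.png

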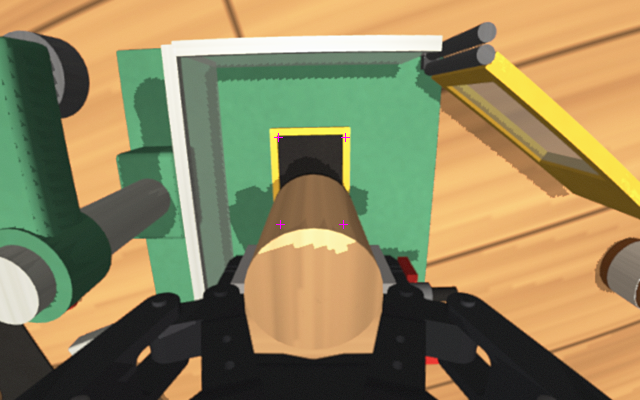

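The rim's inner corners match the projected markers at (278,137) and (346,137), so the heel is aligned over the pad. Lowering now.

>>> send_rows(commands="35 0.04 -0.06 0.5 0; 35 0 0 0.9 0; 35 0 0 0.9 0; 35 0 0 0.9 0; 35 0 0 0.9 0; 35 0 0 0.9 0; 35 0 0 0.6 0; 35 0 0 0.4 0; 35 0 0 0.2 0; 35 0 0 0.1 0; 35 0 0 0.1 0; 35 0 0 0.1 0; 35 0 0 0 0; 35 0 0 0 0")

```text
t: 9.27
tcp_pos: [0.5711, 0.1662, 0.0698]
tool_rot: [0.987, -0.158, 0.0, -0.0]
force: [-0.1, 0.6, -1.7]
finger_gap: 0.534
gripper_force: 41.6
```

>>> send_rows(commands="35 0 0 0.1 0; 35 0 0 0.1 0; 35 0 0 0.05 0; 35 0 0 0 0; 35 0 0 0 0")

```text
t: 9.68
tcp_pos: [0.5707, 0.166, 0.0642]
tool_rot: [0.987, -0.158, -0.0, 0.0]
force: [-0.1, 0.4, -2.2]
finger_gap: 0.539
gripper_force: 41.6
```

>>> send_rows(commands="35 0 0 0.05 0; 35 0 0 0 0; 35 0 0 0 0")

```text
t: 9.93
tcp_pos: [0.571, 0.1661, 0.0636]
tool_rot: [0.987, -0.158, 0.0, -0.0]
force: [0.0, 0.2, 1.7]
finger_gap: 0.534
gripper_force: 41.7
```

>>> send_rows(commands="35 0 0 0.05 0; 35 0 0 0 0; 35 0 0 0 0")

```text
t: 10.18
tcp_pos: [0.571, 0.1661, 0.0636]
tool_rot: [0.987, -0.158, 0.0, -0.0]
force: [-2.0, 0.1, 6.9]
finger_gap: 0.533
gripper_force: 42.4
```

Contact came at the expected height. I'll release and lift.

>>> send_rows(commands="52 0 0 0 0; 60 0 0 0 0; 65 0 0 0 0; 65 0 0 0 0; 65 0 0 0 0; 65 0 0 -0.3 0; 65 0 0 -0.6 0; 65 0 0 -0.9 0; 65 0 0 -0.95 0; 65 0 0 -0.95 0; 65 0 0 -0.95 0; 65 0 0 -0.95 0; 65 0 0 -0.95 0; 65 0 0 -0.95 0; 65 0 0 -0.95 0; 65 0 0 -0.5 0; 65 0 0 0 0; 65 0 0 0 0")

```text
t: 11.68
tcp_pos: [0.5708, 0.1661, 0.242]
tool_rot: [0.987, -0.158, 0.001, -0.0]
force: [0.0, -0.2, -0.4]
finger_gap: 0.763
gripper_force: 0.0
```

```bash
python3 - <<'E'
from h import *
r,M=st()
a=snap('wrist')['pixels'];b=snap('side')['pixels'][150:330,210:400]
b=cv2.resize(b,None,fx=2,fy=2)
o=np.zeros((400,1020,3),np.uint8);o[:,:640]=a;o[:360,640:]=b
cv2.imwrite('pics/w3.png',cv2.cvtColor(cv2.resize(o,(800,314)),cv2.COLOR_RGB2BGR))
E
```

```text
t 11.6833 tcp [0.5708 0.1661 0.242 ] xang -18.19 zax [ 1.3e-03  2.0e-04 -1.0e+00] F [ 0.04 -0.24 -0.4 ] gap 0.763 0.0
```

View pics/w3.png

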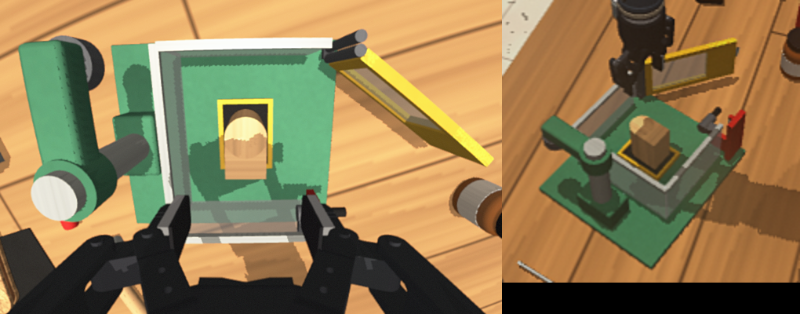

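The heel stands upright inside the rim and is free. Next I'll spin the tool so its x-axis faces the closing direction, and work out the approach and the keeper height.

>>> send_rows(commands="0 0 0 0 -1; 0 0 0 0 -1; 0 0 0 0 -1; 0 0 0 0 -1; 0 0 0 0 -1; 0 0 0 0 -1; 0 0 0 0 -1; 0 0 0 0 -1; 0 0 0 0 -1; 0 0 0 0 -1; 0 0 0 0 -1; 0 0 0 0 -1; 0 0 0 0 -1; 0 0 0 0 -1; 0 0 0 0 -1; 0 0 0 0 -1; 0 0 0 0 -1; 0 0 0 0 -1; 0 0 0 0 -1; 0 0 0 0 -1")

```text
t: 13.45
tcp_pos: [0.5699, 0.166, 0.2395]
tool_rot: [0.857, 0.515, -0.002, -0.001]
force: [0.4, -0.6, 0.5]
finger_gap: 0.001
gripper_force: 0.0
```

>>> send_rows(commands="0 0 0 0 -1; 0 0 0 0 -1; 0 0 0 0 -1; 0 0 0 0 -1; 0 0 0 0 -1; 0 0 0 0 -1; 0 0 0 0 -1; 0 0 0 0 -1; 0 0 0 0 -1; 0 0 0 0 -1; 0 0 0 0 -1; 0 0 0 0 -1; 0 0 0 0 -1; 0 0 0 0 -1; 0 0 0 0 -1; 0 0 0 0 -1; 0 0 0 0 -0.5; 0 0 0 0 0; 0 0 0 0 0")

```text
t: 15.03
tcp_pos: [0.5702, 0.1659, 0.24]
tool_rot: [0.44, 0.898, -0.001, -0.001]
force: [-0.7, 0.2, -0.2]
finger_gap: 0.001
gripper_force: 0.0
```

```bash
cat >> h.py <<'E'
Hc=np.array([.631,.032])
def gp(phi,off,z,L=.158):
    "TCP target with gate at phi, TCP off behind the outer face"
    a=np.radians(161.9)+phi;d=np.array([np.cos(a),np.sin(a)]);y=np.array([d[1],-d[0]])
    return np.r_[Hc+L*d-(.006+off)*y,z]
E
python3 - <<'E'
from h import *
r,M=st();to(gp(.977,.041,.242),M,r);print(gp(.977,.041,.08))
s=snap('side')
print([proj(s,[.427,.105,z]).round(0).tolist() for z in(0,.05,.1,.15)])
hsv=cv2.cvtColor(s['pixels'],cv2.COLOR_RGB2HSV).astype(int)
m=((hsv[...,0]<6)|(hsv[...,0]>174))&(hsv[...,1]>150)&(hsv[...,2]>60);m[:190]=0;m[290:]=0;m[:,:330]=0;m[:,390:]=0
p=np.argwhere(m);print(p.min(0),p.max(0))
E
```

```text
t 15.0333 tcp [0.5702 0.1659 0.24  ] xang 127.74 zax [-2.7e-03 -3.0e-04 -1.0e+00] F [-0.73  0.22 -0.19] gap 0.001 0.0
shares [-9.53 -9.59 -0.09]
[ 0.53514456 -0.10210718  0.08      ]
[[[353.0, 248.0]], [[354.0, 239.0]], [[355.0, 229.0]], [[356.0, 219.0]]]
[220 350] [240 364]
```

>>> send_rows(commands="0 -0.6 -0.6 0 0; 0 -0.95 -0.95 0 0; 0 -0.95 -0.95 0 0; 0 -0.95 -0.95 0 0; 0 -0.95 -0.95 0 0; 0 -0.95 -0.95 0 0; 0 -0.95 -0.95 0 0; 0 -0.95 -0.95 0 0; 0 -0.95 -0.95 0 0; 0 -0.95 -0.95 0 0; 0 -0.4 -0.45 0 0; 0 0 0 0 0; 0 0 0 0 0; 0 0 0 0 0")

```text
t: 16.25
tcp_pos: [0.5361, -0.1013, 0.2411]
tool_rot: [0.44, 0.898, 0.0, -0.0]
force: [0.5, -0.4, -1.1]
finger_gap: -0.0
gripper_force: 0.0
```

```bash
python3 - <<'E'
from h import *
r,M=st();to(gp(.977,.041,.092),M,r);to(gp(.977,.012,.092),M,r)
s=snap('wrist')
cv2.imwrite('pics/w4.png',cv2.cvtColor(s['pixels'],cv2.COLOR_RGB2BGR))
E
```

```text
t 16.25 tcp [ 0.5361 -0.1013  0.2411] xang 127.83 zax [-5.e-04  1.e-03 -1.e+00] F [ 0.46 -0.38 -1.06] gap -0.0 0.0
shares [-0.01 -0.06  7.46]
shares [ 1.44 -0.06  7.46]
```

View pics/w4.png

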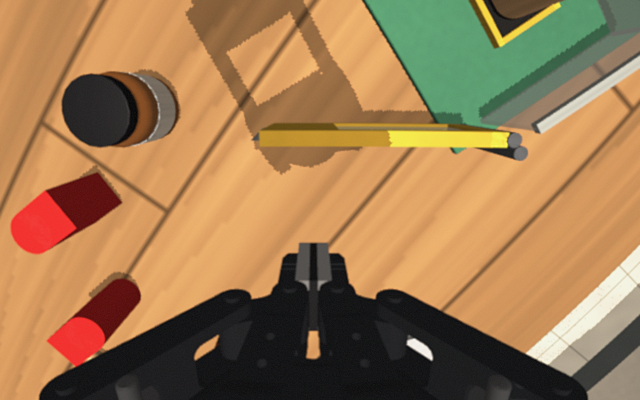

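The fingers are square to the gate, at column 313 with the gate spanning 255-520, so they meet its end panel. I'll go down and make contact.

>>> send_rows(commands="0 0 -0.05 0.6 0; 0 0 0 0.95 0; 0 0 0 0.95 0; 0 0 0 0.95 0; 0 0 0 0.95 0; 0 0 0 0.95 0; 0 0 0 0.95 0; 0 0 0 0.95 0; 0 0 0 0.2 0; 0 0.3 0 0 0; 0 0.3 0 0 0; 0 0.3 0 0 0; 0 0.3 0 0 0; 0 0.2 0 0 0; 0 0 0 0 0; 0 0 0 0 0")

```text
t: 17.63
tcp_pos: [0.5184, -0.0809, 0.0929]
tool_rot: [0.44, 0.898, 0.0, 0.001]
force: [-0.1, -0.7, -0.8]
finger_gap: -0.003
gripper_force: 0.0
```

>>> send_rows(commands="0 0.27 -0.03 0 0.5; 0 0.27 -0.03 0 0.5; 0 0.27 -0.03 0 0.5; 0 0.27 -0.03 0 0.5; 0 0.27 -0.03 0 0.5; 0 0.27 -0.03 0 0.5; 0 0.27 -0.03 0 0.5; 0 0.27 -0.03 0 0.5; 0 0.27 -0.03 0 0.5; 0 0.27 -0.03 0 0.5; 0 0 0 0 0; 0 0 0 0 0")

```text
t: 18.63
tcp_pos: [0.4875, -0.037, 0.0925]
tool_rot: [0.589, 0.808, 0.0, 0.0]
force: [0.5, 0.2, 0.5]
finger_gap: 0.003
gripper_force: 0.0
```

```bash
python3 - <<'E'
from h import *
r,M=st()
for o in(.009,.011,.014):to(gp(.977-.349,o,.092),M,r)
s=snap('wrist')
cv2.imwrite('pics/w5.png',cv2.cvtColor(s['pixels'],cv2.COLOR_RGB2BGR))
E
```

```text
t 18.6333 tcp [ 0.4875 -0.037   0.0925] xang 107.87 zax [ 8.e-04 -3.e-04 -1.e+00] F [0.54 0.16 0.55] gap 0.003 0.0
shares [ 0.33 -0.01  0.03]
shares [ 0.23 -0.01  0.03]
shares [ 0.08 -0.01  0.03]
```

View pics/w5.png

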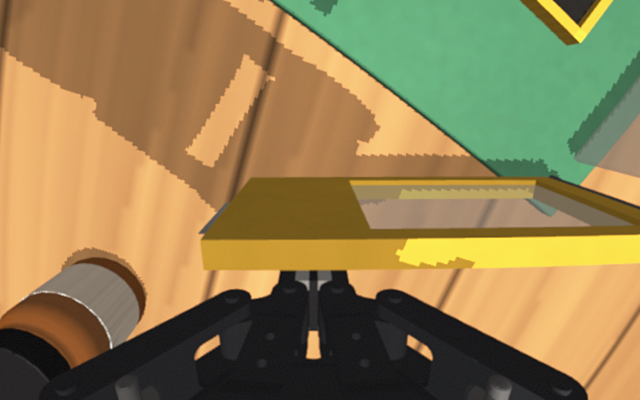

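The gate is following the fingers, its panel squarely ahead at (210-640, 250). I'll keep swinging it down to about 0.14 rad.

>>> send_rows(commands="0 0.28 -0.03 0 0.5; 0 0.28 -0.03 0 0.5; 0 0.28 -0.03 0 0.5; 0 0.28 -0.03 0 0.5; 0 0.28 -0.03 0 0.5; 0 0.28 -0.03 0 0.5; 0 0.28 -0.03 0 0.5; 0 0.28 -0.03 0 0.5; 0 0.28 -0.03 0 0.5; 0 0.28 -0.03 0 0.5; 0 0.28 -0.03 0 0.5; 0 0.2 -0.02 0 0.4; 0 0.2 -0.02 0 0.4; 0 0.15 -0.02 0 0.3; 0 0 0 0 0; 0 0 0 0 0")

```text
t: 20.02
tcp_pos: [0.4727, 0.0337, 0.0924]
tool_rot: [0.758, 0.652, 0.0, 0.0]
force: [0.2, 0.0, 0.7]
finger_gap: -0.001
gripper_force: 0.0
```

```bash
cat >> h.py <<'E'
def gate(f):
    s=snap('wrist',f);return s
def fn():
    r,M=st();print('push along tool x: F=',round(float(-r['force']@M[:,0]),2))
    for o in(.009,.011,.014):to(gp(np.radians(np.degrees(np.arctan2(M[1,0],M[0,0]))-71.9),o,.092),M,r)
E
python3 - <<'E'
from h import *
fn();snap('wrist','w6.png')
E
```

```text
t 20.0167 tcp [0.4727 0.0337 0.0924] xang 81.46 zax [ 6.e-04 -2.e-04 -1.e+00] F [0.17 0.05 0.74] gap -0.001 0.0
push along tool x: F= -0.07
shares [ 0.34 -0.06  0.02]
shares [ 0.24 -0.06  0.02]
shares [ 0.09 -0.06  0.02]
```

View pics/w6.png

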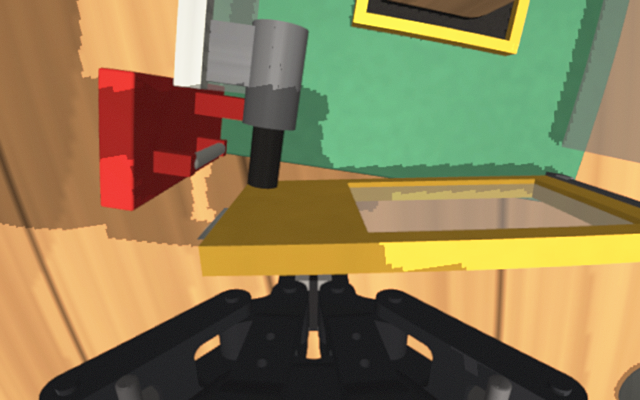

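The view shows the roller and keeper at (205,155) and the plunger at (265,180), just ahead of the gate. I'll go in slower steps now and watch the force.

>>> send_rows(commands="0 0.08 -0.01 0 0.14; 0 0.08 -0.01 0 0.14; 0 0.08 -0.01 0 0.14; 0 0.08 -0.01 0 0.14; 0 0.08 -0.01 0 0.14; 0 0.08 0 0 0.14; 0 0 0 0 0")

```text
t: 20.65
tcp_pos: [0.4728, 0.044, 0.0923]
tool_rot: [0.777, 0.63, -0.0, -0.0]
force: [-1.0, 0.4, 0.2]
finger_gap: -0.003
gripper_force: 0.0
```

>>> send_rows(commands="0 0.05 0 0 0.09; 0 0.05 0 0 0.09; 0 0.05 0 0 0.09; 0 0 0 0 0")

```text
t: 20.98
tcp_pos: [0.4735, 0.0467, 0.0923]
tool_rot: [0.783, 0.622, 0.0, -0.0]
force: [-0.0, -0.1, 0.4]
finger_gap: -0.001
gripper_force: 0.0
```

>>> send_rows(commands="0 0.04 0 0 0.07; 0 0.04 0 0 0.07; 0 0 0 0 0")

```text
t: 21.23
tcp_pos: [0.4739, 0.0482, 0.0923]
tool_rot: [0.786, 0.618, 0.0, 0.0]
force: [0.1, -0.1, -0.6]
finger_gap: 0.001
gripper_force: 0.0
```

```bash
python3 - <<'E'
from h import *
fn()
E
```

```text
t 21.2333 tcp [0.4739 0.0482 0.0923] xang 76.39 zax [ 1.e-04  1.e-04 -1.e+00] F [ 0.13 -0.08 -0.63] gap 0.001 0.0
push along tool x: F= 0.05
shares [ 0.31 -0.08  0.02]
shares [ 0.21 -0.08  0.02]
shares [ 0.06 -0.08  0.02]
```

>>> send_rows(commands="0 0.05 0 0 0.08; 0 0.05 0 0 0.08; 0 0 0 0 0")

```text
t: 21.48
tcp_pos: [0.4743, 0.0501, 0.0923]
tool_rot: [0.789, 0.614, -0.0, -0.0]
force: [-0.2, -0.4, -0.5]
finger_gap: -0.0
gripper_force: 0.4
```

>>> send_rows(commands="0 0.05 0 0 0.08; 0 0 0 0 0")

```text
t: 21.65
tcp_pos: [0.4744, 0.0511, 0.0923]
tool_rot: [0.791, 0.612, -0.0, -0.0]
force: [-1.1, -1.3, 1.1]
finger_gap: 0.002
gripper_force: 0.5
```

>>> send_rows(commands="0 0.05 0 0 0.08; 0 0 0 0 0")

```text
t: 21.82
tcp_pos: [0.4746, 0.0521, 0.0923]
tool_rot: [0.793, 0.61, -0.0, -0.0]
force: [-1.1, -1.0, 0.7]
finger_gap: 0.0
gripper_force: 0.6
```

>>> send_rows(commands="0 0.03 0 0 0.05; 0 0 0 0 0")

```text
t: 21.98
tcp_pos: [0.4747, 0.0527, 0.0923]
tool_rot: [0.794, 0.608, -0.0, -0.0]
force: [-1.0, -1.6, 0.2]
finger_gap: -0.001
gripper_force: 0.7
```

Plunger contact is felt (about 1.5 N). I'll continue in 0.6 mm steps.

>>> send_rows(commands="0 0.03 0 0 0.05; 0 0 0 0 0")

```text
t: 22.15
tcp_pos: [0.4749, 0.0532, 0.0923]
tool_rot: [0.795, 0.607, -0.0, -0.0]
force: [-1.8, -0.6, -0.2]
finger_gap: -0.0
gripper_force: 0.8
```

>>> send_rows(commands="0 0.03 0 0 0.05; 0 0 0 0 0")

```text
t: 22.32
tcp_pos: [0.475, 0.0538, 0.0922]
tool_rot: [0.796, 0.605, -0.0, -0.0]
force: [-0.8, -1.9, -0.2]
finger_gap: 0.004
gripper_force: 0.8
```

>>> send_rows(commands="0 0.03 0 0 0.05; 0 0 0 0 0")

```text
t: 22.48
tcp_pos: [0.4753, 0.0544, 0.0922]
tool_rot: [0.797, 0.604, -0.0, -0.0]
force: [-2.0, -1.3, -0.2]
finger_gap: -0.001
gripper_force: 0.9
```

>>> send_rows(commands="0 0.03 0 0 0.05; 0 0 0 0 0")

```text
t: 22.65
tcp_pos: [0.4755, 0.055, 0.0922]
tool_rot: [0.798, 0.603, -0.0, -0.0]
force: [-2.5, -0.3, -0.1]
finger_gap: 0.005
gripper_force: 0.9
```

>>> send_rows(commands="0 0.03 0 0 0.05; 0 0 0 0 0")

```text
t: 22.82
tcp_pos: [0.4757, 0.0556, 0.0922]
tool_rot: [0.799, 0.601, -0.0, -0.0]
force: [-2.0, -1.6, -1.4]
finger_gap: -0.002
gripper_force: 1.0
```

>>> send_rows(commands="0 0.03 0 0 0.05; 0 0 0 0 0")

```text
t: 22.98
tcp_pos: [0.4759, 0.0561, 0.0923]
tool_rot: [0.8, 0.6, -0.0, -0.0]
force: [-2.7, -1.9, 0.0]
finger_gap: -0.003
gripper_force: 1.1
```

>>> send_rows(commands="0 0.03 0 0 0.05; 0 0 0 0 0")

```text
t: 23.15
tcp_pos: [0.476, 0.0567, 0.0923]
tool_rot: [0.801, 0.598, -0.0, -0.0]
force: [-2.9, -1.8, -0.6]
finger_gap: 0.001
gripper_force: 1.1
```

>>> send_rows(commands="0 0.03 0 0 0.05; 0 0 0 0 0")

```text
t: 23.32
tcp_pos: [0.4761, 0.0571, 0.0923]
tool_rot: [0.802, 0.597, -0.0, -0.0]
force: [-3.2, -2.5, -0.1]
finger_gap: -0.0
gripper_force: 1.7
```

>>> send_rows(commands="0 0.03 -0.02 0 0.04; 0 0 0 0 0")

```text
t: 23.48
tcp_pos: [0.4762, 0.0577, 0.0923]
tool_rot: [0.803, 0.596, -0.0, 0.0]
force: [-2.8, -4.3, -0.7]
finger_gap: -0.001
gripper_force: 2.3
```

>>> send_rows(commands="0 0.03 -0.01 0 0.04; 0 0 0 0 0")

```text
t: 23.65
tcp_pos: [0.4763, 0.0583, 0.0923]
tool_rot: [0.804, 0.595, 0.0, 0.0]
force: [-2.3, -4.5, -0.3]
finger_gap: -0.001
gripper_force: 2.4
```

>>> send_rows(commands="0 0.03 -0.01 0 0.04; 0 0 0 0 0")

```text
t: 23.82
tcp_pos: [0.4764, 0.0588, 0.0923]
tool_rot: [0.805, 0.594, 0.0, 0.0]
force: [-2.2, -3.9, -1.6]
finger_gap: 0.001
gripper_force: 2.5
```

>>> send_rows(commands="0 0.03 -0.01 0 0.04; 0 0 0 0 0")

```text
t: 23.98
tcp_pos: [0.4765, 0.0594, 0.0923]
tool_rot: [0.805, 0.593, 0.0, 0.001]
force: [-2.9, -4.8, -0.5]
finger_gap: 0.004
gripper_force: 2.7
```

Bevel contact: about 5 N and climbing. Keep stepping.

>>> send_rows(commands="0 0.03 -0.01 0 0.04; 0 0 0 0 0")

```text
t: 24.15
tcp_pos: [0.4766, 0.0599, 0.0923]
tool_rot: [0.806, 0.592, 0.0, 0.001]
force: [-2.2, -5.6, -1.4]
finger_gap: -0.001
gripper_force: 2.9
```

>>> send_rows(commands="0 0.03 -0.01 0 0.04; 0 0 0 0 0")

```text
t: 24.32
tcp_pos: [0.4767, 0.0604, 0.0923]
tool_rot: [0.807, 0.591, 0.0, 0.001]
force: [-1.8, -5.4, -1.6]
finger_gap: 0.004
gripper_force: 3.1
```

>>> send_rows(commands="0 0.03 -0.01 0 0.04; 0 0 0 0 0")

```text
t: 24.48
tcp_pos: [0.4769, 0.061, 0.0923]
tool_rot: [0.808, 0.589, 0.0, 0.001]
force: [-1.2, -6.7, -1.7]
finger_gap: -0.0
gripper_force: 3.3
```

>>> send_rows(commands="0 0.03 -0.01 0 0.04; 0 0 0 0 0")

```text
t: 24.65
tcp_pos: [0.4769, 0.0615, 0.0923]
tool_rot: [0.809, 0.588, 0.0, 0.001]
force: [-1.0, -6.6, -1.5]
finger_gap: 0.002
gripper_force: 3.4
```

>>> send_rows(commands="0 0.03 -0.01 0 0.04; 0 0 0 0 0")

```text
t: 24.82
tcp_pos: [0.4771, 0.0623, 0.0923]
tool_rot: [0.81, 0.587, 0.001, 0.001]
force: [-1.2, -5.0, -3.3]
finger_gap: -0.0
gripper_force: 2.7
```

>>> send_rows(commands="0 0.02 0 0 0.03; 0 0 0 0 0")

```text
t: 24.98
tcp_pos: [0.4772, 0.0628, 0.0923]
tool_rot: [0.81, 0.586, 0.001, 0.001]
force: [-1.0, -5.9, -2.6]
finger_gap: 0.002
gripper_force: 2.4
```

>>> send_rows(commands="0 0.02 0 0 0.03; 0 0 0 0 0")

```text
t: 25.15
tcp_pos: [0.4774, 0.0635, 0.0923]
tool_rot: [0.811, 0.585, 0.001, 0.001]
force: [0.9, -4.3, -3.0]
finger_gap: 0.002
gripper_force: 2.1
```

>>> send_rows(commands="0 0.02 0 0 0.03; 0 0 0 0 0")

```text
t: 25.32
tcp_pos: [0.4774, 0.0641, 0.0924]
tool_rot: [0.812, 0.584, 0.001, 0.001]
force: [0.8, -3.5, -2.8]
finger_gap: -0.002
gripper_force: 1.5
```

>>> send_rows(commands="0 0.02 0 0 0.03; 0 0 0 0 0")

```text
t: 25.48
tcp_pos: [0.4773, 0.0647, 0.0925]
tool_rot: [0.812, 0.583, 0.001, 0.0]
force: [0.7, -1.0, -0.5]
finger_gap: -0.003
gripper_force: 0.8
```

>>> send_rows(commands="0 0.02 0 0 0.03; 0 0 0 0 0")

```text
t: 25.65
tcp_pos: [0.4768, 0.0654, 0.0925]
tool_rot: [0.813, 0.583, 0.0, -0.0]
force: [-0.5, 0.5, 0.5]
finger_gap: -0.002
gripper_force: 0.0
```

>>> send_rows(commands="0 0.02 0 0 0.03; 0 0 0 0 0")

```text
t: 25.82
tcp_pos: [0.4766, 0.0657, 0.0924]
tool_rot: [0.813, 0.582, 0.0, -0.0]
force: [-0.5, 0.2, 0.3]
finger_gap: -0.0
gripper_force: 0.0
```

The force peaked at about 7 N and fell to zero, so the gate has snapped in ahead of the fingers. I'll back away, then measure the gate to check that it holds.

>>> send_rows(commands="0 -0.2 0 0 0; 0 -0.5 0 0 0; 0 -0.9 0 0 0; 0 -0.9 0 0 0; 0 -0.5 0 0 0; 0 0 0 0 0; 0 0 0 -0.8 0; 0 0 0 -0.9 0; 0 0 0 -0.9 0; 0 0 0 -0.9 0; 0 -0.9 0 -0.9 0; 0 -0.9 0 -0.9 0; 0 -0.9 0 -0.5 0; 0 -0.9 0 0 0; 0 -0.9 0 0 0; 0 0 0 0 0; 0 0 0 0 0; 0 0 0 0 0; 0 0 0 0 0; 0 0 0 0 0")

```text
t: 27.48
tcp_pos: [0.4284, -0.0759, 0.2081]
tool_rot: [0.813, 0.582, -0.0, -0.0]
force: [0.3, -0.1, -0.5]
finger_gap: 0.002
gripper_force: 0.0
```

```bash
python3 - <<'E'
from h import *
st()
a=snap('wrist')['pixels']
s=snap('top');im=s['pixels']
hsv=cv2.cvtColor(im,cv2.COLOR_RGB2HSV).astype(int);H,S,V=hsv[...,0],hsv[...,1],hsv[...,2]
m=(H>22)&(H<34)&(S>150)&(V>70);m[:,:270]=0;m[:,360:]=0;m[:170]=0;m[250:]=0
p=np.argwhere(m)[:,::-1];P=on(s,p,.12)[:,:2];print(len(p))
r=cv2.minAreaRect((P*1000).astype(np.float32));print(r,cv2.boxPoints(r).round())
b=cv2.resize(im[140:260,195:365],(566,400),interpolation=cv2.INTER_CUBIC)
cv2.imwrite('pics/f.png',cv2.cvtColor(cv2.resize(np.hstack([a,b]),(800,265)),cv2.COLOR_RGB2BGR))
E
```

```text
t 27.4833 tcp [ 0.4284 -0.0759  0.2081] xang 71.24 zax [-4.e-04  4.e-04 -1.e+00] F [ 0.35 -0.07 -0.51] gap 0.002 0.0
407
((534.3231201171875, 84.56012725830078), (181.3667755126953, 115.35223388671875), 0.25196191668510437) [[443. 142.]
 [444.  26.]
 [625.  27.]
 [625. 143.]]
```

View pics/f.png

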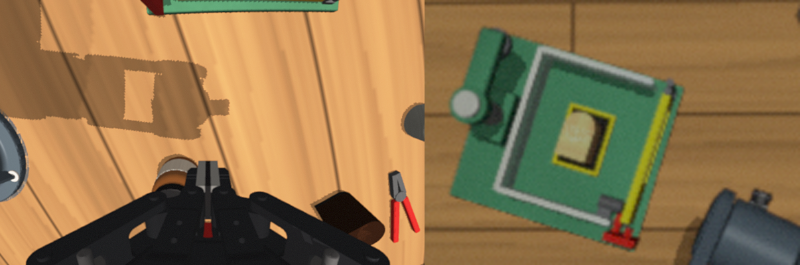

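The gate is shut against the keeper with the heel upright in the rim. One numeric check of the gate angle (rim excluded), then I hand in.

```bash
python3 - <<'E'
from h import *
s=snap('top');im=s['pixels']
hsv=cv2.cvtColor(im,cv2.COLOR_RGB2HSV);m=cv2.inRange(hsv,(22,150,70),(34,255,255))
m[:,:270]=0;m[:,360:]=0;m[:170]=0;m[250:]=0
n,l,stt,_=cv2.connectedComponentsWithStats(m)
for i in range(1,n):
    if stt[i,4]<60: continue
    P=on(s,np.argwhere(l==i)[:,::-1],.12)[:,:2];r=cv2.fitLine((P*1000).astype(np.float32),cv2.DIST_L2,0,.1,.1).ravel()
    print(stt[i],r.round(3),'gate angle',np.arctan(r[1]/r[0])+np.radians(18.1))
E
```

```text
[284 183  23  58 315] [ 9.46000e-01 -3.25000e-01  5.34734e+02  6.11400e+01] gate angle -0.015412502337649958
[270 189  12  31 100] [ 9.90000e-01 -1.39000e-01  5.61935e+02  1.25756e+02] gate angle 0.17692034656886707
```

```bash
python3 -c "
from station import sign_off
print(sign_off())"
```

```text
the job is handed in; nothing more can be done
None
```

The job is handed in: the light heel stands upright inside the yellow rim, and the gate is latched shut, staying at about -0.015 rad once released, with the pushing force peaking near 7 N (arm clock about 27 s).

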